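# Pin the belt-roller shaft

### The arm

A 6-joint arm with a two-finger parallel gripper is mounted at the origin on the work surface. World frame = base frame: x ahead of the robot, y to its left, z up, the work surface at z = 0. Lengths are in mm, angles in rad, forces in N, time in s.
With the tool pointing down it reaches from about 275 to 825 mm from the base axis. Payload 5.2 kg.
Tool frame: the origin (TCP) lies at the very end of the fingers, on their centre line; the grasp point (between the pads) lies 19 mm behind it; z points along the fingers, y is the direction in which the jaws open and shut (so a half turn about z gives the same grasp; the last joint's range is limited). The gripper opens to 93 mm and grips with 3 to 60 N. Pads are 15 mm wide; open, the fingers measure 128 mm over their backs; the gripper's body (75 mm by 188 mm) begins 65 mm behind the grasp point.
Start: joints at [-1.536, 0.259, 1.535, -0, 1.348, -0.203], TCP at [129.582, -534.522, 218.653] pointing down, gripper open.
Joint ranges: [-3.14, 3.14], [-0.91, 2.08], [0.19, 2.58], [-1.22, 4.36], [0.22, 2.71], [-3.12, 3.12]. Speed limits (rad/s): [2.57, 2.57, 3.14, 3.14, 3.14, 3.14].

### API

Orientations are given as [roll, pitch, yaw] about the fixed x, y, z axes, in that order (R = Rz(yaw) Ry(pitch) Rx(roll)).
In Python, from bench import robot gives the robot as it stands. The module is installed in compiled form; this text tells all that it offers. Calls block until the motion is done:
- robot.move_ptp(position, orientation): joint-space move of the TCP to a pose.
- robot.move_linear(position, ori=None, speed=150, f_stop=None): straight line of the TCP; ori=None keeps the orientation; speed is the mean speed in mm/s. With f_stop (N) it stops when the force on the tool has changed by that much, and returns True; else False.
- robot.move_j(angles): joint-space move.
- robot.move_gripper(opening): opening from 0.0 (shut) to 1.0 (fully open); the grip force is fixed at half the most; returns when the fingers have stopped.
- robot.sleep(seconds).
- robot.inverse_kinematics(position, orientation): joint angles nearest the present ones, or None.
- robot.get_image(name): name is "side" or "top" or "wrist"; returns a dict with "img" (480x640x3 uint8, blue, green, red), "fovy" (degrees; the focal length in pixels is half the picture's height over the tangent of half this angle, whatever the lens; pixels are square), "cx", "cy" (the principal point, pixels), "k1" (the pictures are not rectified: a ray, as slopes to the right and down, at radius r is drawn at 1 + k1 r^2 times it, then the intrinsics apply), "eye" and "orientation" of the camera in the world. Camera axes: x right, y down, z forward; pixel columns grow to the right and rows downward; lengths in mm; the calibration is good to about 2 mm. A picture is of the moment at which its call begins. There is no depth.
A pose or a line that the arm cannot do raises robot.MotionError and nothing moves.
- robot.hand_in(): hands the job in, once; it reports no verdict.
Readings, each from a call of its own:
- robot.current_t(): time.
- robot.current_qpos(): joint angles.
- robot.current_joint_vel(): joint speeds.
- robot.current_joint_efforts(): joint torques, N m.
- robot.current_tcp_pos(): TCP position.
- robot.current_eef_rot(): TCP orientation.
- robot.current_contact_force(): force on the tool from outside, world axes, zero at the start.
- robot.current_ft_torque(): the same for the moment, N m.
- robot.current_gripper_width(): opening from 0.0 (shut) to 1.0 (fully open).
Only numpy, scipy, OpenCV 4.12 (cv2) and the standard library are available. Lean on these libraries where they do the work, as an engineer would, in place of code of your own. Each camera call takes 0.05 s, during which the arm holds its last target. There are 200 camera calls.

### The job

Lock the belt roller: take the longest pin from the wooden rack and stand it in the hole in the top of the blue bearing block, so that it rests on the shaft inside. Then swing the crank gently towards the robot until the hidden cross-hole comes round and the pin drops in and stops the shaft (do not strain the crank against it), leave the crank in the middle of the play that remains, and press the pin fully home, its head down on the block. Leave the other pins and the things on the bench alone and do not force anything.

Things in the scene. Friction and masses are not known exactly. Their poses are not given: they have to be found in the camera images.
- block: Blue bearing block of a belt roller on a bench stand, fixed. 62 mm in x, 60 in y, top 110 mm above the bench. Origin on the bench under its middle, z up. Its aluminium base plate, 12 mm thick, spans x -65 to 65, y -75 to 175 mm. Towards +y the shaft carries a black rubber roller (68 mm diameter, y 38 to 138 mm) and an end support (95 mm high); the crank is at -y.
- block_hole (a point): Centre of the mouth of the upright round hole in the block's top, 110 mm above the bench; axes as block. The hole is 13.4 mm in diameter with a 2 mm flared mouth. The shaft's upper surface is 28 mm below the mouth. The pin is home when its 80 mm shank is all below the mouth and its head sits on the block.
- shaft_axis (a point): On the shaft's axis in the block's middle, 62 mm above the bench; axes as block. Shaft 40 mm thick along y. Its hidden cross-hole (14.4 mm wide, flared) passes here. In line to about 0.06 rad, a pin on the shaft drops 16 mm into it and stops the shaft, with about 0.2 rad of crank play either way. Beyond, the hole is snug: 6 N of push plus rubbing; it binds unless the crank was left near the middle of the play.
- crank: Crank clamped on the shaft's -y end. Origin on the shaft's axis in the block's middle; z along the arm to the grip, y as block. Lean: turn about y, 0 upright, positive to the block's +x (away from the robot). Starts at 0.05 to 0.85; the cross-hole is upright at an unknown lean in -0.25 to 0.25, 0.3 to 0.6 rad back (to -x) from the start. Turns with 0.12 N m, stays where left; over 20 N strains it.
- crank_grip (a point): Middle of the crank's black round grip, a level bar 16 mm in diameter and 66 mm long parallel to the block's y (from y -46 to -112 mm in the block frame, this point at -80 mm); its axis is 85 mm from the shaft's axis, so turning it takes about 1.4 N here. Axes as crank. Free all round outside the arm.
- crank_pivot (a point): Point on the shaft's axis beside the grip, in the plane of crank_grip (the centre of its arc), 62 mm above the bench; axes as block. Does not turn.
- pin: The steel locking pin to use, the longest in the rack, upright: shank 12 mm in diameter and 80 mm long with a 1.5 mm chamfered foot, dark cylindrical head 26 mm in diameter and 24 mm high (its top 104 mm above the foot). About 0.16 kg. Origin at the centre of its foot, z up to the head. It stands 32 mm deep in a rack hole, foot 8 mm above the bench.
- pin_tip (a point): Centre of the pin's foot, the end that goes in first; axes as pin.
- pin_seat (a point): Underside of the pin's head, on its axis, 80 mm above the foot; this comes to block_hole when the pin is home.
- short_pin: Bystander in the rack: same head (26 mm wide, 24 mm high) but only a 50 mm shank. Origin at its foot, z up.
- disc_pin: Bystander in the rack: 58 mm shank with a flat disc head 32 mm wide and 12 mm high. Origin at its foot, z up.
- rack: Plywood pin rack, fixed, 180 mm (x) by 56 mm (y) by 40 mm high, with three holes 13.6 mm in diameter and 32 mm deep in a row along its x at -60, 0 and 60 mm. Origin under its middle. Any pin may be in any hole.
- wrench: Bystander: steel wrench, 170 mm, lying on the bench.
- ink_knife: Bystander: ink spatula, 250 mm, lying on the bench.
- tape_roll: Bystander: roll of tape, 96 mm wide, 36 mm high.
- ink_tub: Bystander: white ink tub, 84 mm wide, 95 mm high.
- squeegee: Bystander: wooden squeegee with a rubber blade, 260 mm long, lying on its side.

How it is judged (in metres and radians):
On the way, in this order (a step that is already met when the one before it is completed fails the run):
1. the pin stands in the block's hole, its foot more than 18 mm below the mouth (horizontal distance between pin_tip and block_hole below 0.004 m and angle between pin's own z axis and vertical below 0.1 rad and z of pin_tip in the frame of block_hole below -0.018 m), for 0.05 s.
2. the pin has dropped into the shaft's cross-hole, its foot more than 34 mm below the mouth (horizontal distance between pin_tip and block_hole below 0.004 m and angle between pin's own z axis and vertical below 0.1 rad and z of pin_tip in the frame of block_hole below -0.034 m), for 0.05 s.
At the end, for the whole second after the job is handed in: The longest pin stands fully home through the block and the shaft: the underside of its head within 3 mm of the block's top, its axis within 4 mm of the hole's at head and foot, tilted less than 0.10 rad, at rest. The other pins are still in the rack and the bystanders where they were (z of pin_seat in the frame of block_hole below 0.003 m and horizontal distance between each of pin_seat, pin_tip and block_hole below 0.004 m and angle between pin's own z axis and vertical below 0.1 rad and linear speed of pin below 0.02 m/s); the robot touches nothing.
It fails at once if the crank is pushed with more than 20 N (contact force between anything else and crank above 20 N).
It fails at once if the pin is pressed on the shaft with more than 40 N before it has dropped in, or jammed with more than 120 N after ((z of pin_tip in the frame of block_hole above -0.032 m and contact force between pin and block above 40 N) or contact force between pin and block above 120 N).
It fails at once if another pin is moved more than 20 mm (distance of any of short_pin, disc_pin from where it was at the start of the episode above 0.02 m).
It fails at once if a bystander on the bench is moved more than 30 mm (distance of any of wrench, ink_knife, tape_roll, ink_tub, squeegee from where it was at the start of the episode above 0.03 m).
It also fails if it takes over 72 s, if anything falls off the work surface, if the arm or the gripper's body presses on something with over 40 N, if the wrist force passes 120 N, or if a joint passes its speed limit or range.

## Working session

There is one attempt and no reset: what is moved stays moved. The work goes in short steps, each a Python script; the robot and the scene stay as the last script left them, time stands still between calls to the robot, and variables do not carry over. Pictures are saved under pics/ and viewed, on a budget of 10 in all, crops included, one or two more only if the job needs it, and the job is handed in when it is done.

```bash
mkdir -p pics; cat > h.py <<'E'
import numpy as np, cv2
from scipy.spatial.transform import Rotation as R
from bench import robot
def shot(name, fn):
    d=robot.get_image(name); cv2.imwrite('pics/'+fn,d['img'])
    np.save('pics/'+fn+'.npy',{k:v for k,v in d.items() if k!='img'},allow_pickle=True); return d
def cal(fn): return np.load('pics/'+fn+'.npy',allow_pickle=True).item()
def K(d):
    f=240/np.tan(np.radians(d['fovy'])/2); return np.array([[f,0,d['cx']],[0,f,d['cy']],[0,0,1.]])
def Rc(d):
    o=np.array(d['orientation'],float); return o if o.shape==(3,3) else R.from_euler('xyz',o).as_matrix()
def proj(d,P):
    p=(np.atleast_2d(P)-np.array(d['eye']))@Rc(d); s=p[:,:2]/p[:,2:]
    s=s*(1+d['k1']*(s**2).sum(1,keepdims=True)); return s*K(d)[0,0]+[d['cx'],d['cy']]
def ray(d,uv):
    s0=(np.array(uv,float)-[d['cx'],d['cy']])/K(d)[0,0]; s=s0.copy()
    for _ in range(30): s=s0/(1+d['k1']*(s@s))
    v=Rc(d)@np.array([s[0],s[1],1]); return np.array(d['eye'],float),v/np.linalg.norm(v)
def atz(d,uv,z):
    e,v=ray(d,uv); return e+v*(z-e[2])/v[2]
E
python3 - <<'E'
from h import *
for n in ('top','side'):
    d=shot(n,n+'0.png'); print({k:v for k,v in d.items() if k!='img'})
print(robot.current_t(),robot.current_eef_rot(),robot.current_contact_force())
E
```

```text
{'fovy': 53.68192151763704, 'cx': 323.3182537793571, 'cy': 237.01129319292548, 'k1': 0.0399006359183075, 'eye': array([ 496.18153441,   35.16858306, 1082.28725418]), 'orientation': array([-3.0672376 , -0.01463709, -1.56484746])}
{'fovy': 45.69701599215458, 'cx': 326.14500025710794, 'cy': 241.4464725620705, 'k1': -0.09188128850495815, 'eye': array([ 31.76381769, 712.50106967, 786.7114627 ]), 'orientation': array([-2.21399425,  0.02423243, -2.49444347])}
0.1 [-3.14004781e+00 -3.20880331e-04  2.37835053e-01] [0.3389518  0.29967498 0.42764549]
```

View pics/top0.png

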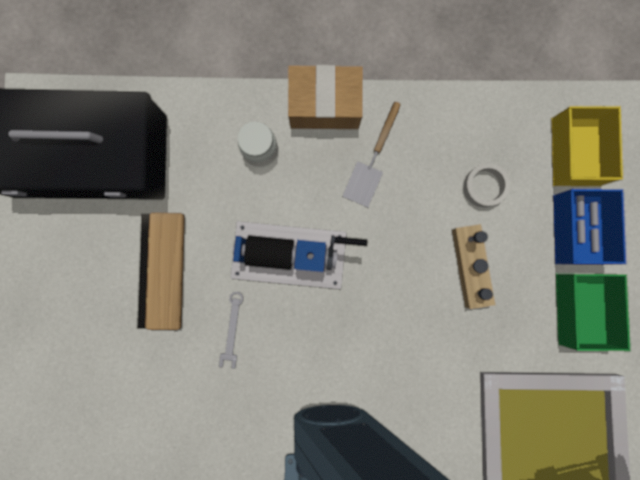

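View pics/side0.png

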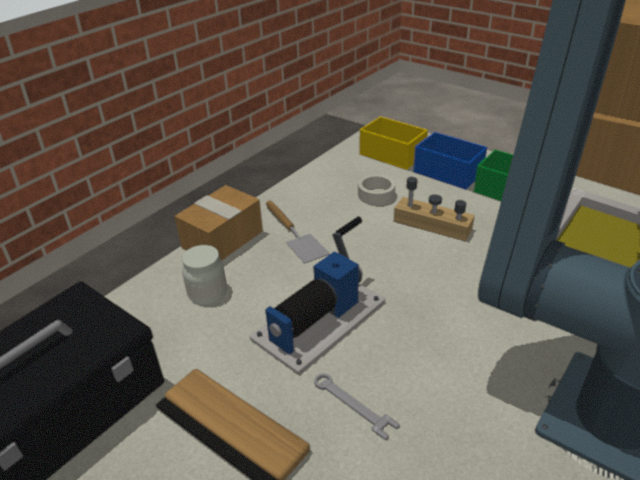

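The top view shows the hole at (311,256), the crank grip from (335,240) to (367,243), and pins at (481,238), (480,267) and (485,295). The side view shows the tallest pin at (411,185), the far (+x) end of the rack, which is (481,238) in the top view.

```bash
python3 - <<'E'
from h import *
t=cal('top0.png'); s=cal('side0.png')
c=np.array([atz(t,p,12) for p in [(237,222),(345,234),(341,289),(233,278)]]); print(c.round(0))
e=c[0]-c[1]; e2=c[3]-c[2]; print('yaw +y dir',np.arctan2(-e[0],e[1]),np.arctan2(-e2[0],e2[1]), np.linalg.norm(e),np.linalg.norm(c[0]-c[3]))
print('hole top',atz(t,(311,256),110),'side',atz(s,(336,265),110))
print('pin top',atz(t,(481,237),112),'side',atz(s,(412,181),112))
for p,z in [((480,266),82),((485,294),82)]: print(atz(t,p,z))
print('grip ends',[atz(t,p,z).round(0) for z in (120,147) for p in((337,240),(367,243))])
# move to look
h=atz(t,(311,256),110); p=atz(t,(481,237),112)
robot.move_ptp([p[0]-30,p[1],330],[np.pi,0,0]); d=shot('wrist','w1.png'); print({k:v for k,v in d.items() if k!='img'},robot.current_tcp_pos(),robot.current_qpos())
E
```

```text
[[609. 215.  12.]
 [583. -29.  12.]
 [459. -20.  12.]
 [483. 222.  12.]]
yaw +y dir -0.10378774804865804 -0.09603141500534322 245.65199229041926 126.23327544710477
hole top [529.5105842   46.37572954 110.        ] side [529.78666655  50.00729386 110.        ]
pin top [ 570.85343756 -302.314021    112.        ] side [ 566.08625916 -294.12634007  112.        ]
[ 511.88335147 -309.45188455   82.        ]
[ 453.39411676 -318.66593414   82.        ]
grip ends [array([562.,  -6., 120.]), array([556., -67., 120.]), array([560.,  -5., 147.]), array([555., -65., 147.])]
{'fovy': 64.78427917665864, 'cx': 315.12300045119764, 'cy': 239.59519879275933, 'k1': -0.07012510857871371, 'eye': array([ 618.11874062, -303.16705728,  494.77483094]), 'orientation': array([ 2.85610467e+00, -6.10701002e-04, -1.57208597e+00])} [ 540.08860747 -303.26034697  329.60932271] [-6.91252820e-01  3.44527715e-01  1.15152866e+00 -3.77922364e-04
  1.64624885e+00  8.81028820e-01]
```

View pics/w1.png

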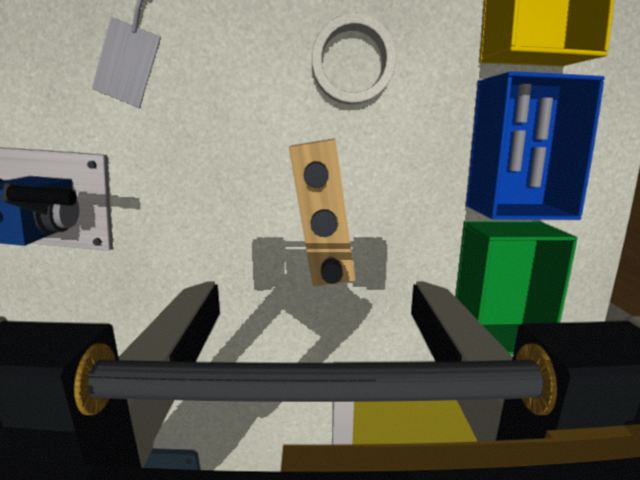

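Tallest pin at the far end (316,174), neighbours at (324,222) and (331,270). I'll now put the camera straight above the pin head and then the hole, at equal height so calibration errors cancel.

```bash
python3 - <<'E'
from h import *
w=cal('w1.png'); p=atz(w,(316,174),112); print('pin',p, [atz(w,q,82) for q in((324,222),(331,270))])
def look(x,y,z,yaw,fn):
    robot.move_ptp([x-78,y,z+45],[np.pi,0,yaw]); d=shot('wrist',fn); print(d['eye'],robot.current_tcp_pos()); return d
a=look(529.7,48,110,0,'wh.png'); b=look(p[0],p[1],112,0,'wp.png')
out=[]
for d,P in((a,[529.7,48,110]),(b,[p[0],p[1],112])):
    u=proj(d,P)[0]; o=np.round(u).astype(int)-50; print('crop origin',o,u)
    out.append(cv2.resize(d['img'][o[1]:o[1]+100,o[0]:o[0]+100],None,fx=4,fy=4,interpolation=cv2.INTER_CUBIC))
cv2.imwrite('pics/c1.png',np.hstack(out)); print(robot.current_t())
E
```

```text
pin [ 574.50784795 -304.22638742  112.        ] [array([ 517.52833893, -313.25019875,   82.        ]), array([ 460.01211008, -321.71784801,   82.        ])]
[530.47254476  47.27678084 321.02537414] [452.9995211   47.07726057 155.60040464]
[ 574.45721972 -303.02772504  322.18953103] [ 496.78763326 -302.73045904  157.10388574]
crop origin [263  82] [313.31202862 131.78435446]
crop origin [267  79] [317.40314857 129.40877523]
4.8417
```

View pics/c1.png

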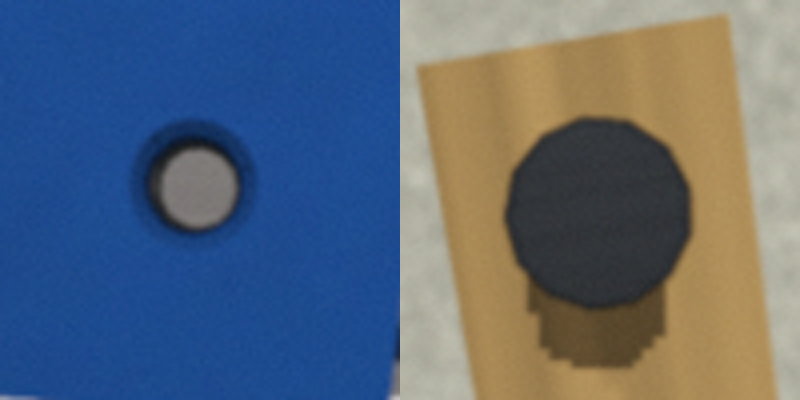

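Hole mouth ring centre at crop (195,182), i.e. pixel (311.4,127.1), diameter 17.6 mm (expected 17.4). Pin head centre at pixel (316.25,131.5), diameter 26.1 mm (expected 26). Both sizes agree.

```bash
python3 - <<'E'
from h import *
a,b=cal('wh.png'),cal('wp.png')
H=atz(a,(311.4,127.1),110);P=atz(b,(316.25,131.5),112)
# same camera-to-tool offset for both, so it cancels
H-=np.array(a['eye'])-[452.9995+77.75,47.077-.05,a['eye'][2]]; P-=np.array(b['eye'])-[496.788+77.75,-302.730-.05,b['eye'][2]]
H[2]=110;P[2]=112; print(H,P); np.save('HP.npy',[H,P])
o=[np.pi,0,0]
robot.move_gripper(0.6)
robot.move_ptp([P[0],P[1],150],o); robot.sleep(.2); print('above',robot.current_tcp_pos(),robot.current_eef_rot())
print(robot.move_linear([P[0],P[1],81],speed=80,f_stop=8), robot.current_tcp_pos())
robot.move_gripper(0.0); print(robot.current_gripper_width(),robot.current_contact_force(),robot.current_tcp_pos())
robot.move_linear([P[0],P[1],235],speed=120); robot.sleep(.3)
d=shot('wrist','w2.png'); shot('side','s2.png'); print(robot.current_gripper_width(),robot.current_contact_force(),robot.current_tcp_pos(),robot.current_t())
cv2.imwrite('pics/c2.png',np.hstack([cv2.resize(d['img'],(400,300)),cv2.resize(cv2.imread('pics/s2.png')[60:300,300:620],(400,300))]))
E
```

```text
[532.42906791  48.77338475 110.        ] [ 573.49714157 -303.36149652  112.        ]
above [ 572.53695081 -303.53680368  150.21741864] [ 3.14158075e+00  4.29654520e-04 -6.88659517e-04]
False [ 573.89909034 -303.64047025   81.57579404]
0.27151659322293514 [-0.19088249  0.28651357  1.06085098] [ 573.55963183 -303.45436141   81.17156934]
0.27433325650764584 [ 0.19735476 -1.1399326  -1.88291621] [ 573.50393643 -303.33666722  234.84863352] 9.6833
```

View pics/c2.png

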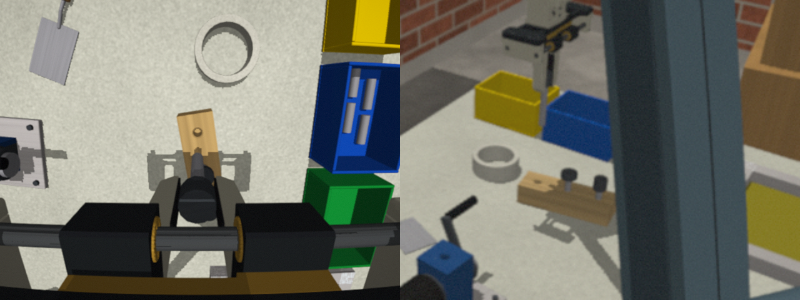

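Pin is held cleanly (25.5 mm grip width, empty rack hole at the far end, other pins standing). Going to the hole.

```bash
python3 - <<'E'
from h import *
H,P=np.load('HP.npy'); o=[np.pi,0,0]
robot.move_linear([P[0],P[1],255],speed=150)
robot.move_ptp([H[0],H[1],255],o); 
robot.move_linear([H[0],H[1],192],speed=100); robot.sleep(.4); print(robot.current_tcp_pos(),robot.current_contact_force())
s=robot.move_linear([H[0],H[1],172],speed=25,f_stop=6); print(s,robot.current_tcp_pos(),robot.current_contact_force())
if not s:
    s=robot.move_linear([H[0],H[1],152],speed=25,f_stop=6); print(s,robot.current_tcp_pos(),robot.current_contact_force())
d=shot('wrist','w3.png'); shot('side','s3.png'); print(robot.current_t())
cv2.imwrite('pics/c3.png',np.hstack([cv2.resize(d['img'],(400,300)),cv2.resize(cv2.imread('pics/s3.png')[140:320,220:460],(400,300))]))
E
```

```text
[532.55538863  48.78077991 192.30005584] [-0.9999103   0.45550393 -2.26365246]
False [532.48881295  48.81252321 172.09680079] [ 0.13430543 -0.44632522 -1.63851638]
True [532.59095143  48.80025666 154.70893142] [-0.97954085  0.26800258  3.9370694 ]
14.2
```

View pics/c3.png

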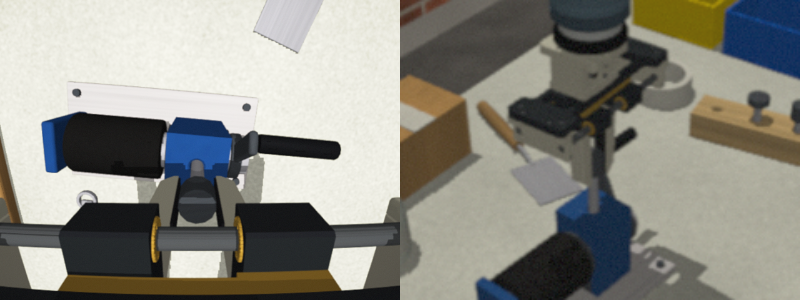

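Pin stands on the shaft (stopped at TCP z 154.7, expected 155, no side load). Now I'll release it and push the crank.

```bash
cat >> h.py <<'E'
H,P=np.load('HP.npy'); YAW=-0.10; O=[np.pi,0,YAW]
def B(x,y,z): # block-frame x,y (at hole axis), world z
    c,s=np.cos(YAW),np.sin(YAW); return [H[0]+c*x-s*y,H[1]+s*x+c*y,z]
def bx():
    q=np.array(robot.current_tcp_pos())-H; return q[0]*np.cos(YAW)+q[1]*np.sin(YAW)
E
python3 - <<'E'
from h import *
w=cal('w3.png'); g=[atz(w,p,139) for p in((413,232),(544,240))]; print('grip ends',g)
for q in g:
    q=q-H; print('block frame',q[0]*np.cos(YAW)+q[1]*np.sin(YAW),-q[0]*np.sin(YAW)+q[1]*np.cos(YAW))
robot.move_gripper(0.42); robot.sleep(.2)
robot.move_linear([H[0],H[1],215],speed=120)
robot.move_gripper(0.0)
robot.move_ptp(B(72,-80,215),O); robot.move_linear(B(72,-80,127),speed=120); robot.sleep(.3)
print(bx(),robot.current_contact_force(),robot.current_gripper_width())
d=shot('wrist','w4.png'); shot('side','s4.png'); print(robot.current_t())
cv2.imwrite('pics/c4.png',np.hstack([cv2.resize(d['img'],(400,300)),cv2.resize(cv2.imread('pics/s4.png')[140:320,220:460],(400,300))]))
E
```

```text
grip ends [array([ 5.61366789e+02, -3.71364810e-03,  1.39000000e+02]), array([557.18417998, -68.60310806, 139.        ])]
block frame 33.66273739625848 -45.6444645075872
block frame 36.34953592702257 -114.3187118328766
72.30223338383557 [-0.16618595  0.41095911 -1.091323  ] 0.007033720310883363
18.1083
```

View pics/c4.png

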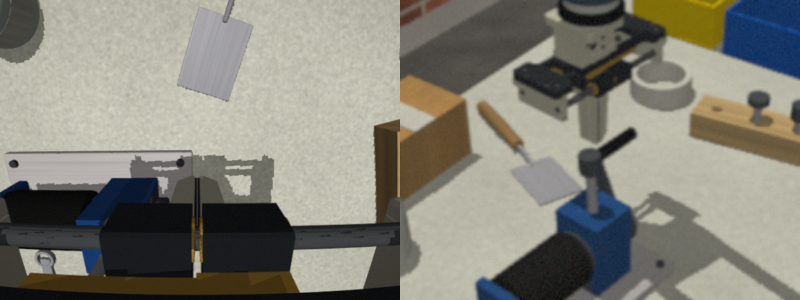

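Pin stands released in the block; fingers are beyond the grip on the +x side, grip at block x ≈ 35 (lean ≈ 0.42). Pushing.

```bash
python3 - <<'E'
from h import *
robot.move_linear(B(56,-80,127),speed=60); robot.sleep(.2)
s=robot.move_linear(B(-20,-80,127),speed=17,f_stop=4.5); x=bx(); f=robot.current_contact_force(); print(s,x,f)
robot.sleep(.1); print(bx(),robot.current_contact_force())
d=shot('wrist','w5.png'); shot('side','s5.png'); print(robot.current_t())
cv2.imwrite('pics/c5.png',np.hstack([cv2.resize(d['img'],(400,300)),cv2.resize(cv2.imread('pics/s5.png')[140:320,220:460],(400,300))]))
E
```

```text
True 5.922402950968831 [-0.02526032 -0.20882772  0.92965314]
6.116936372933382 [ 0.46505827 -0.41751755  0.28088139]
21.6583
```

View pics/c5.png

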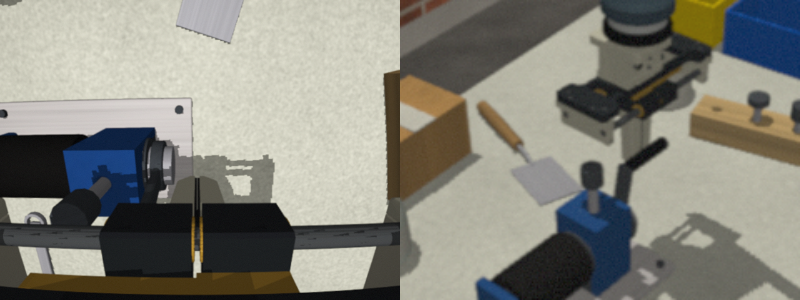

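Side view shows the pin head lowered about 12–16 mm (head top from row 150 to 163 in the crop), so it seems to have dropped. I'll check that this is the stop with another gentle push, then find the other end from the -x side.

```bash
python3 - <<'E'
from h import *
a,b=cal('s4.png'),0
for z in (186,170): print('head top row expect',z,proj(a,[H[0],H[1],z]))
x0=bx(); s=robot.move_linear(B(-6,-80,127),speed=8,f_stop=4); print('again',s,x0,bx())
for _ in range(4): print(bx(),robot.current_contact_force().round(2)); robot.sleep(.05)
xa=bx(); robot.move_linear(B(xa+8,-80,127),speed=60)
robot.move_linear(B(xa+8,-80,200),speed=150)
robot.move_linear(B(-60,-80,200),speed=150); robot.move_linear(B(-60,-80,127),speed=150); robot.sleep(.3)
print('-x side',bx(),robot.current_contact_force())
# first touch: small steps, watch along-x force
f0=np.mean([robot.current_contact_force()[0] for _ in range(5)])
s=robot.move_linear(B(xa-18,-80,127),speed=12,f_stop=4); xb=bx(); print('B',s,xb,robot.current_t())
E
```

```text
head top row expect 186 [[334.63899443 231.38981592]]
head top row expect 170 [[334.77382344 238.5261974 ]]
again True 6.261149295330176 6.280636718404962
6.280636718404962 [ 1.62 -0.02  1.2 ]
6.236594277593699 [ 0.7  -0.48  0.62]
6.274445659240124 [2.6  0.19 0.86]
6.231574388691475 [ 1.89 -0.81 -0.07]
-x side -59.41743980947738 [-0.91980495 -0.13614937 -0.04182938]
B False -11.747892037153214 28.9833
```

```bash
python3 - <<'E'
from h import *
xa=6.25
s=robot.move_linear(B(18,-80,127),speed=12,f_stop=4); xb=bx(); print('B',s,xb,robot.current_contact_force().round(2))
s=robot.move_linear(B(xb+4,-80,127),speed=6,f_stop=4); print('B again',s,bx(),robot.current_contact_force().round(2))
shot('side','s6.png'); d=shot('wrist','w6.png'); print(robot.current_t())
cv2.imwrite('pics/c6.png',np.hstack([cv2.resize(d['img'],(400,300)),cv2.resize(cv2.imread('pics/s6.png')[140:320,220:460],(400,300))]))
E
```

```text
B True 1.938506076167939 [-0.18 -0.2   0.14]
B again True 1.3133291079831757 [-0.3   0.35 -0.1 ]
31.0167
```

View pics/c6.png

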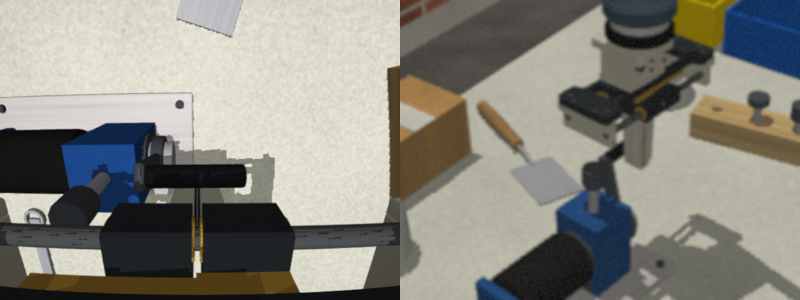

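```bash
python3 - <<'E'
from h import *
w=cal('w6.png')
for p in((240,282),(386,281)):
    q=atz(w,p,144)-H; print('grip at B, block',q[0]*np.cos(YAW)+q[1]*np.sin(YAW),-q[0]*np.sin(YAW)+q[1]*np.cos(YAW))
x=bx(); robot.move_linear(B(x-8,-80,127),speed=60); robot.move_linear(B(x-8,-80,200),speed=150)
robot.move_linear(B(56,-80,200),speed=150); robot.move_linear(B(56,-80,127),speed=150); 
robot.move_linear(B(45,-80,127),speed=60); robot.sleep(.4)
xs=[]
for t in np.arange(45,35,-1.0):
    robot.move_linear(B(t,-80,127),speed=15); f=[]
    for _ in range(8): f.append(robot.current_contact_force()); robot.sleep(.01)
    f=np.mean(f,0); print(round(bx(),2),(f[0]*np.cos(YAW)+f[1]*np.sin(YAW)).round(2))
print(robot.current_t())
E
```

```text
grip at B, block 17.98989886023128 -48.18562285647911
grip at B, block 18.493685510513323 -108.96461518361936
44.98 0.02
43.97 0.33
43.0 0.08
42.0 -0.14
40.99 -0.09
39.97 -0.35
38.99 0.06
38.0 -0.15
37.0 -0.04
35.97 0.12
37.0417
```

```bash
python3 - <<'E'
from h import *
for t in np.arange(35.2,27,-.8):
    robot.move_linear(B(t,-80,127),speed=15); f=[]
    for _ in range(8): f.append(robot.current_contact_force()); robot.sleep(.01)
    f=np.mean(f,0); print(round(bx(),2),(f[0]*np.cos(YAW)+f[1]*np.sin(YAW)).round(2))
print(robot.current_t())
d=shot('wrist','w7.png');shot('side','s7.png')
cv2.imwrite('pics/c7.png',np.hstack([cv2.resize(d['img'],(400,300)),cv2.resize(cv2.imread('pics/s7.png')[140:320,220:460],(400,300))]))
E
```

```text
35.27 0.25
34.59 0.91
33.76 1.56
32.84 1.43
32.01 1.21
31.14 1.53
30.28 1.63
29.53 1.42
28.7 1.51
27.95 1.66
27.12 1.51
40.525
```

First touch at 35.0 confirms a finger thickness of 17.6 mm (image said the same), so the play runs 6.25 to 35.0 on this side, with the middle at 20.7. Setting the crank there, then pressing the pin.

```bash
python3 - <<'E'
from h import *
robot.move_linear(B(20.7,-80,127),speed=15); robot.sleep(.1); print(bx(),robot.current_contact_force().round(2))
robot.move_linear(B(32,-80,127),speed=60); robot.move_linear(B(40,-80,200),speed=150)
robot.move_linear(B(0,0,200),speed=150); robot.sleep(.3)
s=robot.move_linear(B(0,0,165),speed=30,f_stop=4); print('touch',s,robot.current_tcp_pos(),robot.current_contact_force().round(2))
s=robot.move_linear(B(0,0,130),speed=20,f_stop=30); print('press',s,robot.current_tcp_pos(),robot.current_contact_force().round(2),robot.current_t())
E
```

```text
20.22232698080769 [0.29 0.01 1.17]
touch True [532.58111203  48.74548594 167.09938834] [ 0.76 -0.2   3.12]
press False [534.86873021  48.45897722 134.13221618] [-3.92  0.32 27.6 ] 46.3333
```

Head top reached 134.1 (home is 134.0). Retreating and verifying.

```bash
python3 - <<'E'
from h import *
robot.move_linear(B(0,0,230),speed=120); robot.move_ptp([H[0]-130,H[1],300],[np.pi,0,0]); robot.sleep(.3)
d=shot('wrist','w8.png');s=shot('side','s8.png'); t=shot('top','t8.png'); print(robot.current_t(),robot.current_contact_force().round(2))
print('home head top expect side',proj(s,[H[0],H[1],134]),'seat',proj(s,[H[0],H[1],110]))
cv2.imwrite('pics/c8.png',np.hstack([cv2.resize(d['img'],(400,300)),cv2.resize(s['img'][140:320,280:520],(400,300))]))
E
```

```text
48.4083 [-0.19  0.25 -0.15]
home head top expect side [[335.06736581 254.10924806]] seat [[335.25580924 264.1466004 ]]
```

View pics/c8.png

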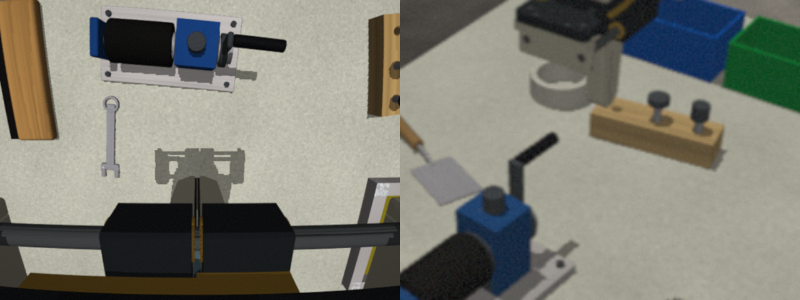

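The pin head sits flat on the block (wrist view (197,42), side view (495,200)), the crank is near upright, the other two pins are in the rack, and nothing touches the robot.

```bash
python3 -c "
from h import *
robot.hand_in(); print(robot.current_t())"
```

```text
the job is handed in; nothing more can be done
the job is handed in; nothing more can be done
```

The longest pin is home in the blue block with the shaft locked, and I handed the job in at about 48 s of the 72 s allowed. No verdict was reported.

- **Pin placed:** I took the pin from the far (+x) end of the rack. It came to rest on the shaft 0.3 mm from the expected height, with almost no side force.
- **Crank:** I swung it towards the robot, using a 4.5 N stop threshold, until the pin dropped about 16 mm and stopped the shaft. I touched both ends of the play and left the crank at the middle, at a lean of about 0.05 rad.
- **Pressed home:** The pin went in with about 28 N. The head's top ended at 134.1 mm, against 134.0 for fully home.
- **Last checks:** In the final pictures the head sits flat on the block. The other two pins are still in the rack, and the contact force on the robot was near zero. The bench objects in view look undisturbed, judged by eye only.

**Disagreements:**
- The play measured about 0.34 rad in total, not the nominal 0.4. I used the measured middle.
- While pressing, the gripper drifted about 2 mm in x.
- The block's turn was estimated at -0.10 rad from the base plate and about -0.06 rad from the grip. I used -0.10.

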